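# Soft catch of a parts trolley on the feed rail

## Robot

A 7-joint arm with a two-finger parallel gripper is mounted at the origin on the work surface. World frame = base frame: x ahead of the robot, y to its left, z up, the work surface at z = 0. Lengths are in m, angles in degrees, forces in N, time in s.
With the tool pointing down it reaches from about 0.35 to 0.9 m from the base axis. Payload 7.2 kg.
Tool frame: the origin (TCP) lies midway between the tips of the shut fingers; the grasp point (between the pads) lies 19 mm behind it; z points along the fingers, y is the line along which they close (so a half turn about z gives the same grasp; the last joint's range is limited). The gripper opens to 85 mm and grips with 20 to 120 N. Pads are 22 mm wide; open, the fingers measure 114 mm over their backs; the gripper's body (76 mm by 85 mm) begins 54 mm behind the grasp point. The pads swing forward as they close: fully open they stand 13 mm farther back than shut.
Start: joints at [64.962, 23.554, -0.728, 91.456, 0.321, 64.991, -4.71], TCP at [0.225, -0.583, 0.231] pointing down, gripper open.
Joint ranges: [-169.25, 169.25], [-16.82, 113.86], [-84.01, 82.57], [7.8, 145.47], [-59.2, 239.2], [7.22, 106.19], [-163.78, 163.78]. Speed limits (degrees/s): [136.94, 136.94, 172.46, 172.46, 180, 180, 180].

## Interface

Orientations are given as [roll, pitch, yaw] about the fixed x, y, z axes, in that order (R = Rz(yaw) Ry(pitch) Rx(roll)).
In Python, from station import bot, snapshot, camera_info, recognise, silhouettes, tip_of gives the robot as it stands.
- The arm moves only by the shell command python3 -m pendant 'ROWS' [OPENING] [FORCE]. ROWS is JSON, a list of rows, each an object with "xyz": the shift along the tool's x, y, z in cm, a list of three; "twist": the turn about the tool's z in rad. A call has 1 to 8 rows; each row shifts and turns the commanded pose from where the row before left it, along the tool's axes as they then stand; what a row does not reach is not made up. A row lasts 1/12 s, in which the tool goes at most 41.7 mm and 7.16 degrees, less where a joint would pass 70% of its speed; a pose out of reach is approached as far as the arm can. A call with a gripper value outside its range is refused whole. OPENING is the finger opening in cm, from 0 to 8.54, set as the call begins (- or left out, the last holds). The fingers move at their own pace and stop on an object; FORCE is the grip in N (left out, the last holds). Time passes only in rows, so rows that do not move let the fingers close. It gives the time, the measured TCP pose, the force, the opening and the grip force at its end, in the units of the state.
- bot.get_obs(): the state, without advancing time (a new reading comes with each control period).
- snapshot(name): name is "scene" or "side" or "wrist"; returns the picture (420x560x3 uint8, red, green, blue); there is no depth.
- camera_info(name): a dict with "fov_y" (degrees; the focal length in pixels is half the picture's height over the tangent of half this angle, whatever the lens; pixels are square), "cx", "cy" (the principal point, pixels), "view" (4x4, takes a point from world to camera coordinates); the wrist camera has in their place "tool_from_camera" (4x4, takes a point from camera to tool coordinates, whose origin is the TCP and whose axes are the flange's). Camera axes: x right, y down, z forward; pixel columns grow to the right and rows downward; lengths in m; the calibration is good to about 2 mm. A picture is of the moment at which its call begins: read the wrist's pose just before it. camera_info takes no time and is no camera call.
- bot.sign_off(): hands the job in; it is judged then, once.
Trained networks look in the newest picture that a camera, given by its name, has taken for a name from the list of things; names that differ only in an ending like _2 or _b are one class to them, and where a whole thing is asked for, a point or a joint stands for the part that bears it (a point fixed in the world has none). Each returns a list of dicts, best first, with "confidence" (0 to 1); they miss things now and then, are a little off and sometimes report something else, mostly with a low value. They report only what shows in the picture. A call takes as long as a camera call. They do not tell look-alikes from the thing itself.
- recognise(camera, thing): "rect" ([left, top, right, bottom] in pixels, round what is visible of it).
- silhouettes(camera, thing): "mask" (420x560 bool, what is visible of it) and "rect" ([left, top, right, bottom] in pixels, round what is visible of it).
- tip_of(camera, thing): "position" ([row, column] in pixels: a listed point, or the origin of a listed thing).
The state is a dict: "t": time; "qpos": joint angles; "qd": joint speeds; "effort": joint torques, N m; "ee_pos": TCP position; "ee_rot": TCP orientation; "wrist_force": force on the tool from outside, world axes, zero at the start; "torque": the same for the moment, N m; "width": finger opening in m; "gripper_force": force on a finger pad.
Only numpy, scipy, OpenCV 4.12 (cv2) and the standard library are available. Lean on these libraries where they do the work, as an engineer would, in place of code of your own. Each camera call takes 0.05 s, during which the arm holds its last target. There are 200 camera calls.

## Task

Send the tall filter cartridge down the sloping feed rail on its trolley: push the release knob fully down and let the trolley roll by itself until its front has passed the halfway posts. Then catch it softly with the gripper against its front bumper, brake it to a standstill at least 3 cm before it reaches the end stops, ease it slowly down until it rests against them, and let go. The cartridge must stay standing in its seat untouched, the trolley must not bang into the end stops, and the other things on the bench stay where they are.

Things in the scene. Friction and masses are not known exactly. Their poses are not given: they have to be found in the camera images.
- rail: Fixed inclined steel rail, 600 x 100 mm. Origin on the bench under mid-length; x points downhill, y across, z up. Its flat deck falls 0.043 m per m towards +x and is 80 mm above the bench at x = 0; 12 mm high side flanges. At the low end two rubber end stops, 34 mm high, 62 mm apart, one each side of the middle.
- trolley (a joint): Travel of the trolley along the rail in m: 0 = latched at the top, 0.420 = against the end stops. Trolley 0.45 kg (unknown by a factor 0.7 to 1.4) plus the cartridge; rolling resistance 0.08 N plus 0.3 N per m/s. Freed, it gains about 0.2 m/s2 and after 1.3 to 1.7 s and 0.23 m runs at 0.22 to 0.33 m/s. Stopped dead at that speed it throws the cartridge over; changes under 0.1 m/s are safe.
- bumper (a point): Centre of the front face of the trolley's black bumper, 40 mm wide and 32 mm high, bottom edge 18 mm above the deck, centre 34 mm above it. Rail x = -0.143 + trolley travel. The trolley is a flat aluminium truck 140 mm long and 80 mm wide behind this face; push only here.
- seat (a point): Centre of the trolley's round level seat, on which the cartridge stands, 100 mm uphill of the bumper face, 33 mm above the deck; its rim is 6 mm high.
- cartridge: Tall white filter cartridge with dark steel ends, 30 mm in diameter, 160 mm high, 0.12 kg, standing loose in the trolley's seat. Origin at the centre of its underside, z up along it.
- halfway (a point): Point on the deck's middle line between the two short dark halfway posts that stand beside the rail (rail x = 0.085; tops 45 mm above the deck). The bumper face passes it at trolley travel 0.228.
- release (a joint): Push knob that carries the steel latch block, sliding straight down: 0 = up, the block stands in front of the trolley's bumper and holds it; 0.020 = fully down, trolley free (free from about 0.014). Pushing takes about 4 N plus 8 N per m/s; it stays where it is left.
- knob_top (a point): Centre of the top of the push knob, a flat black disc 40 mm in diameter beside the rail (rail x = 0.022, y = -0.076), 129 mm above the bench when up; it moves with the knob.
- bolt_bin: Loose cardboard bin of bolts, 150 x 100 x 70 mm, origin at the centre of its underside. Leave alone.
- grease_can: Loose white can, 66 mm in diameter, 110 mm high, origin at the centre of its underside. Leave alone.
- bearing_ring: Loose steel ring lying flat, 70 mm outside diameter, 18 mm high, origin at the centre of its underside. Leave alone.
- spanner: Loose spanner lying on the bench. Leave alone.
Things that resemble listed ones, but are neither listed nor needed, are in the scene too. What is shaped like the cartridge but pink or yellow is not meant.

How it is judged (in metres and radians):
On the way, in this order (a step that is already met when the one before it is completed fails the run):
1. the release knob is pushed fully down (value of joint release above 0.016 m), for 0.1 s.
2. the trolley rolls by itself, untouched, past the halfway posts (value of joint trolley between 0.212 and 0.36 m and velocity of joint trolley above 0.15 m/s and contact force between trolley and the fingers below 0.2 N and contact force between trolley and the arm below 0.2 N), for 0.05 s.
3. the trolley stands still at least 2 cm before the end stops (value of joint trolley between 0.23 and 0.4 m and velocity of joint trolley between -0.03 and 0.03 m/s), for 0.3 s.
At the end, for the whole second after the job is handed in: The trolley rests against the end stops (within 8 mm, under 0.02 m/s), the cartridge stands still and upright (within 0.06 rad) in its seat (within 12 mm), the knob is still down and the robot touches nothing (value of joint trolley above 0.412 m and velocity of joint trolley between -0.02 and 0.02 m/s and distance between cartridge and seat below 0.012 m and angle between cartridge's own z axis and vertical below 0.06 rad and linear speed of cartridge below 0.02 m/s and value of joint release above 0.014 m).
It fails at once if the cartridge topples (angle between cartridge's own z axis and vertical above 0.2 rad).
It fails at once if the robot touches the cartridge (contact force between cartridge and the fingers above 0.1 N or contact force between cartridge and the arm above 0.1 N).
It fails at once if the cartridge leaves its seat (distance between cartridge and seat above 0.03 m).
It fails at once if the trolley runs into the end stops faster than 0.15 m/s (value of joint trolley above 0.4 m and velocity of joint trolley above 0.15 m/s).
It fails at once if a bystander is disturbed (distance of any of bolt_bin, grease_can, bearing_ring, spanner from where it was at the start of the episode above 0.03 m).
It also fails if it takes over 32 s, if anything falls off the work surface, if the arm or the gripper's body presses on something with over 40 N, if the wrist force passes 120 N, or if a joint passes its speed limit or range.

## Working session

There is one attempt and no reset: what is moved stays moved. The work goes in short steps, Python scripts to look and compute and a shell command to move; the robot and the scene stay as the last step left them, time stands still between calls to the robot, and variables do not carry over. Pictures are saved under pics/ and viewed, at most 10 in all, crops included, and the job is handed in when it is done.

```bash
ls; mkdir -p pics; python3 - <<'E'
from station import *
import cv2
for c in ["scene","side"]:
    im=snapshot(c); cv2.imwrite(f"pics/{c}0.png",im[:,:,::-1])
    i=camera_info(c); print(c,i)
    for t in ["knob_top","bumper","seat","halfway","cartridge","rail"]:
        print(t,[(x["confidence"],x["position"]) for x in tip_of(c,t)[:3]])
print(camera_info("wrist")); print(bot.get_obs())
E
```

```text
pics
scene {'fov_y': 46.393978931064105, 'cx': 281.0285072021241, 'cy': 214.0765979333752, 'view': array([[-0.25343026,  0.96726413, -0.01316086,  0.11398299],
       [ 0.73983296,  0.1850405 , -0.64684403, -0.33835104],
       [-0.62323374, -0.17366669, -0.76250875,  1.70634785],
       [ 0.        ,  0.        ,  0.        ,  1.        ]])}
knob_top [(0.53, [183.5, 277.9])]
bumper [(0.72, [214.4, 335.2])]
seat [(0.88, [222.8, 372.1])]
halfway [(0.67, [211.5, 252.9])]
cartridge [(0.78, [224.0, 370.4]), (0.69, [220.3, 352.8]), (0.57, [287.2, 377.6])]
rail [(0.64, [237.8, 278.2])]
side {'fov_y': 52.3310966948428, 'cx': 283.21091529500904, 'cy': 212.88546926284047, 'view': array([[-0.98610382, -0.16597046,  0.00728387,  0.54641358],
       [-0.11413508,  0.64496444, -0.75564148,  0.12064826],
       [ 0.12071633, -0.7459723 , -0.65494495,  0.93130907],
       [ 0.        ,  0.        ,  0.        ,  1.        ]])}
knob_top [(0.75, [202.4, 331.5])]
bumper [(0.9, [253.5, 284.5])]
seat [(0.98, [292.6, 272.0])]
halfway [(0.58, [194.6, 297.2])]
cartridge [(0.93, [316.3, 328.4]), (0.66, [254
[... 490 characters left out ...]
1.00000000e+00]])}
{'t': 0.7, 'qpos': array([64.96293151, 23.55038789, -0.72695007, 91.45313867,  0.32063733,
       64.99126897, -4.70832423]), 'qd': array([-0.04938383, -0.05301836, -0.08357049, -0.11791578, -0.00184403,
        0.0546468 , -0.06635548]), 'effort': array([ 2.58191594e-04, -6.00233746e+01,  6.80634230e-01, -2.99693245e+01,
        1.38703734e-02,  1.74830871e-03,  2.72451655e-05]), 'ee_pos': array([ 0.22529263, -0.58300922,  0.23135714]), 'ee_rot': array([ 1.79992776e+02, -4.52492254e-04,  2.11306677e+01]), 'wrist_force': array([0.45983568, 0.23678638, 1.39621615]), 'torque': array([-0.05748526, -0.06630759,  0.02900545]), 'gripper_force': 0.0, 'width': 0.08520526539117612}
```

View pics/scene0.png

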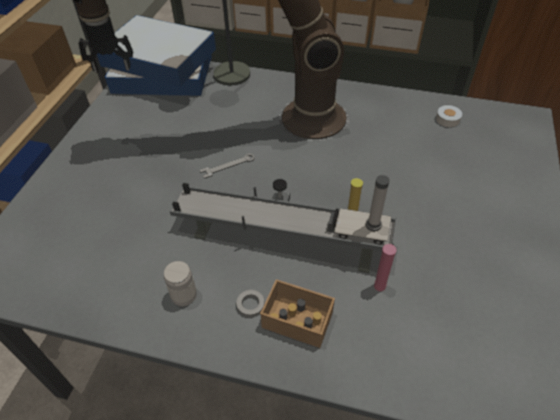

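View pics/side0.png

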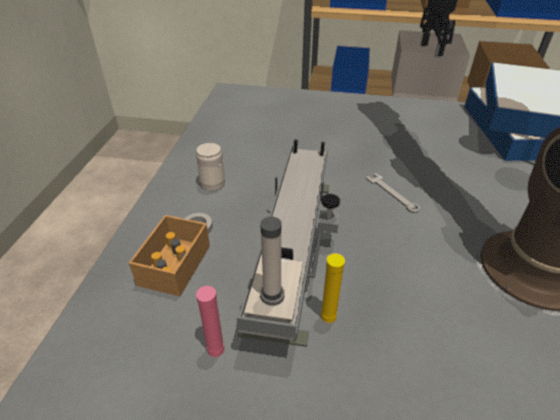

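```bash
cat > geo.py <<'E'
import numpy as np, cv2
from station import camera_info
from scipy.optimize import least_squares
I={c:camera_info(c) for c in("scene","side")}
def proj(c,P):
    i=I[c];f=210/np.tan(np.radians(i["fov_y"]/2))
    p=(i["view"]@np.append(P,1))[:3]
    return np.array([i["cy"]+f*p[1]/p[2], i["cx"]+f*p[0]/p[2]])
s=.043
# rail-frame points (x,y,z)
deck=lambda x:.08-s*x
LOC={"knob_top":(.022,-.076,.129),"bumper":(-.143,0,deck(-.143)+.034),"seat":(-.243,0,deck(-.243)+.033),"halfway":(.085,0,deck(.085))}
def w(q,L):
    c,sn=np.cos(q[2]),np.sin(q[2]);return np.array([q[0]+c*L[0]-sn*L[1],q[1]+sn*L[0]+c*L[1],L[2]])
E
python3 - <<'E'
from geo import *
D={"scene":{"knob_top":(183.5,277.9),"bumper":(214.4,335.2),"seat":(222.8,372.1),"halfway":(211.5,252.9)},
"side":{"knob_top":(202.4,331.5),"bumper":(253.5,284.5),"seat":(292.6,272),"halfway":(194.6,297.2)}}
def res(q): return np.concatenate([proj(c,w(q,LOC[k]))-v for c in D for k,v in D[c].items()])
for y in(0,1.57,3.14,-1.57):
    r=least_squares(res,[.4,-.4,y],loss="soft_l1"); print(r.cost,r.x,np.degrees(r.x[2]))
    print(r.fun.round(1))
    print({k:w(r.x,L).round(4) for k,L in LOC.items()})
E
```

```text
12.498955973082552 [ 0.52965295  0.01971562 -1.56565459] -89.70540035536477
[-1.4  1.2  1.8 -1.2 -0.3  1.  -0.2 -3.  -3.9 -0.8 -0.6 -2.   1.5  0.9
  1.2  1.1]
{'knob_top': array([ 0.4538, -0.0027,  0.129 ]), 'bumper': array([0.5289, 0.1627, 0.1201]), 'seat': array([0.5284, 0.2627, 0.1234]), 'halfway': array([ 0.5301, -0.0653,  0.0763])}
12.498955973082513 [0.52965295 0.01971562 4.71753072] 270.29459984498186
[-1.4  1.2  1.8 -1.2 -0.3  1.  -0.2 -3.  -3.9 -0.8 -0.6 -2.   1.5  0.9
  1.2  1.1]
{'knob_top': array([ 0.4538, -0.0027,  0.129 ]), 'bumper': array([0.5289, 0.1627, 0.1201]), 'seat': array([0.5284, 0.2627, 0.1234]), 'halfway': array([ 0.5301, -0.0653,  0.0763])}
12.49895597308269 [0.52965295 0.01971562 4.71753072] 270.2946001999608
[-1.4  1.2  1.8 -1.2 -0.3  1.  -0.2 -3.  -3.9 -0.8 -0.6 -2.   1.5  0.9
  1.2  1.1]
{'knob_top': array([ 0.4538, -0.0027,  0.129 ]), 'bumper': array([0.5289, 0.1627, 0.1201]), 'seat': array([0.5284, 0.2627, 0.1234]), 'halfway': array([ 0.5301, -0.0653,  0.0763])}
12.498955973082559 [ 0.52965295  0.01971562 -1.56565459] -89.70540029056373
[-1.4  1.2  1.8 -1.2 -0.3  1.  -0.2 -3.  -3.9 -0.8 -0.6 -2.   1.5  0.9
  1.2  1.1]
{'knob_top': array([ 0.4538, -0.0027,  0.129 ]), 'bumper': array([0.5289, 0.1627, 0.1201]), 'seat': array([0.5284, 0.2627, 0.1234]), 'halfway': array([ 0.5301, -0.0653,  0.0763])}
```

The scene view shows the rail running across the bench: end stops at about (185,190)–(177,206), knob at (280,185) and trolley with cartridge at (375,222). The side view has the knob at (331,201) and the seat at (272,293). Downhill is about world −y, and the fit agrees with both views.

```bash
python3 -m pendant '[{"twist":0.121},{"twist":0.121},{"twist":0.121},{"xyz":[1.4,-3.6,0]},{"xyz":[1.4,-3.6,0]},{"xyz":[1.4,-3.6,0]},{"xyz":[1.4,-3.6,0]},{"xyz":[1.4,-3.6,0]}]' 0 20; python3 -m pendant '[{"xyz":[1.4,-3.6,0]},{"xyz":[1.4,-3.6,0]},{"xyz":[1.4,-3.6,0]},{"xyz":[1.4,-3.6,0]},{"xyz":[1.4,-3.6,0]},{"xyz":[1.4,-3.6,0]},{"xyz":[1.4,-3.6,0]},{"xyz":[1.4,-3.6,0]}]'
```

```text
invalid input at $[0]: expected keys xyz, twist
invalid input at $[0]: expected keys xyz, twist
```

```bash
python3 -m pendant '[{"xyz":[0,0,0],"twist":0.121},{"xyz":[0,0,0],"twist":0.121},{"xyz":[0,0,0],"twist":0.121},{"xyz":[1.4,-3.6,0],"twist":0},{"xyz":[1.4,-3.6,0],"twist":0},{"xyz":[1.4,-3.6,0],"twist":0},{"xyz":[1.4,-3.6,0],"twist":0},{"xyz":[1.4,-3.6,0],"twist":0}]' 0 20
```

```text
t: 1.37
ee_pos: [0.2946, -0.4009, 0.2314]
ee_rot: [180.0, -0.0, 0.3]
wrist_force: [1.2, 0.4, -0.1]
width: -0.0003
gripper_force: 0.0
```

```bash
python3 -m pendant '[{"xyz":[1.5,-3.6,0],"twist":0},{"xyz":[1.5,-3.6,0],"twist":0},{"xyz":[1.5,-3.6,0],"twist":0},{"xyz":[1.5,-3.6,0],"twist":0},{"xyz":[1.5,-3.6,0],"twist":0},{"xyz":[1.5,-3.6,0],"twist":0},{"xyz":[1.5,-3.6,0],"twist":0},{"xyz":[1.5,-3.6,0],"twist":0}]'
python3 -m pendant '[{"xyz":[1.3,-3.6,0.5],"twist":0},{"xyz":[1.3,-3.6,0.5],"twist":0},{"xyz":[1.3,-3.6,0.5],"twist":0},{"xyz":[0,0,0],"twist":0},{"xyz":[0,0,0],"twist":0}]'
python3 - <<'E'
from geo import *
from station import *
o=bot.get_obs(); im=snapshot("wrist"); cv2.imwrite("pics/w1.png",im[:,:,::-1])
print(o["ee_pos"],o["ee_rot"])
i=camera_info("wrist");T=i["tool_from_camera"];f=210/np.tan(np.radians(i["fov_y"]/2))
from scipy.spatial.transform import Rotation as R
Rw=R.from_euler("xyz",o["ee_rot"],degrees=True).as_matrix()
print(i)
for t,z in(("knob_top",.129),("halfway",.0763),("bumper",.12),("rail",0)):
  for x in tip_of("wrist",t)[:2]:
    r,c=x["position"]; d=Rw@T[:3,:3]@np.array([(c-i["cx"])/f,(r-i["cy"])/f,1]); p=o["ee_pos"]+Rw@T[:3,3]
    print(t,x, p+d*(z-p[2])/d[2])
E
```

```text
t: 2.03
ee_pos: [0.413, -0.1121, 0.2317]
ee_rot: [180.0, -0.1, 0.3]
wrist_force: [0.0, -0.1, -1.0]
width: 0.0003
gripper_force: 0.0
t: 2.45
ee_pos: [0.4512, -0.0035, 0.2161]
ee_rot: [-180.0, 0.0, 0.6]
wrist_force: [-0.1, -0.5, 0.1]
width: 0.0002
gripper_force: 0.0
[ 0.45118019 -0.00345588  0.21612751] [-1.79965073e+02  1.74312208e-02  6.11141735e-01]
{'fov_y': 61.277427507474584, 'cx': 277.9007387705625, 'cy': 212.4999465007142, 'tool_from_camera': array([[ 3.18720465e-04, -9.45265122e-01, -3.26303154e-01,
         8.30040578e-02],
       [ 9.99999932e-01,  3.62575864e-04, -7.35814978e-05,
         7.96737488e-04],
       [ 1.87863672e-04, -3.26303108e-01,  9.45265172e-01,
        -1.42739949e-01],
       [ 0.00000000e+00,  0.00000000e+00,  0.00000000e+00,
         1.00000000e+00]])}
knob_top {'position': [209.9, 276.7], 'confidence': 0.56} [ 0.45668875 -0.00330076  0.129     ]
halfway {'position': [95.7, 359.6], 'confidence': 0.69} [ 0.53082599 -0.06510356  0.0763    ]
bumper {'position': [92.4, 17.1], 'confidence': 0.95} [0.53094828 0.16320927 0.12      ]
rail {'position': [91.8, 256.5], 'confidence': 0.63} [0.53236646 0.01731886 0.        ]
```

View pics/w1.png

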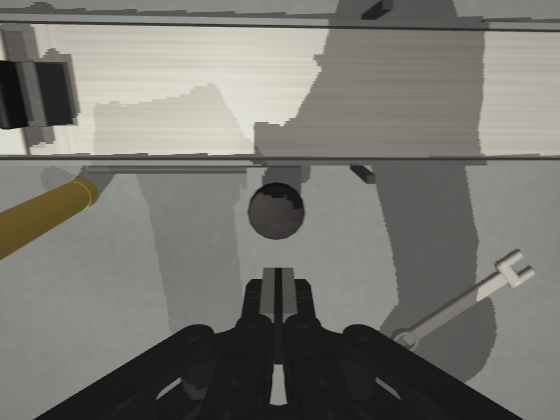

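The wrist view shows the knob at about (277,210), just ahead of the shut fingers, with the halfway posts at (377,10) and (362,173) and the bumper at the left. It agrees with the fit.

```bash
python3 -m pendant '[{"xyz":[0.3,0,2.5],"twist":0},{"xyz":[0.2,0,2.5],"twist":0},{"xyz":[0,0,2.5],"twist":0},{"xyz":[0,0,0.7],"twist":0},{"xyz":[0,0,0],"twist":0},{"xyz":[0,0,0],"twist":0}]'; python3 -m pendant '[{"xyz":[0,0,0.5],"twist":0},{"xyz":[0,0,0.4],"twist":0},{"xyz":[0,0,0],"twist":0}]';python3 -m pendant '[{"xyz":[0,0,0.3],"twist":0},{"xyz":[0,0,0],"twist":0}]'
```

```text
t: 3.2
ee_pos: [0.4561, -0.0061, 0.1349]
ee_rot: [180.0, 0.0, 0.3]
wrist_force: [-0.0, 0.1, 1.1]
width: 0.0004
gripper_force: 0.0
t: 3.45
ee_pos: [0.4567, -0.0058, 0.1257]
ee_rot: [180.0, -0.1, 0.3]
wrist_force: [-0.1, -0.5, -0.0]
width: -0.0003
gripper_force: 0.0
t: 3.62
ee_pos: [0.4564, -0.0057, 0.1224]
ee_rot: [180.0, -0.1, 0.3]
wrist_force: [0.1, 0.0, 0.4]
width: 0.0002
gripper_force: 0.4
```

```bash
python3 -m pendant '[{"xyz":[0,0,0.8],"twist":0},{"xyz":[0,0,0.6],"twist":0},{"xyz":[0,0,0],"twist":0}]'
```

```text
t: 3.87
ee_pos: [0.4565, -0.0056, 0.109]
ee_rot: [180.0, -0.1, 0.3]
wrist_force: [-0.7, -1.3, 12.4]
width: -0.0
gripper_force: 6.4
```

```bash
cat > tr.py <<'E'
from geo import *
from station import *
from scipy.spatial.transform import Rotation as R
from scipy.optimize import minimize_scalar
q=np.array([.5305,.0201,-1.567])
def side(T,n): 
    L={"bumper":(-.143+T,0,deck(-.143+T)+.034),"seat":(-.243+T,0,deck(-.243+T)+.033)}[n]; return w(q,L)
def meas(c,names=("seat",)):
    o=bot.get_obs(); t=o["t"]; snapshot(c)
    for n in names:
        r=tip_of(c,n)[:2]
        for x in r:
            px=np.array(x["position"])
            if c=="wrist":
                i=camera_info("wrist");M=i["tool_from_camera"];f=210/np.tan(np.radians(i["fov_y"]/2))
                Rw=R.from_euler("xyz",o["ee_rot"],degrees=True).as_matrix()
                d=Rw@M[:3,:3]@np.array([(px[1]-i["cx"])/f,(px[0]-i["cy"])/f,1]); p=o["ee_pos"]+Rw@M[:3,3]
                T=.1; 
                for _ in range(4):
                    z=side(T,n)[2]; P=p+d*(z-p[2])/d[2]; T=side(0,n)[1]-P[1]
                print(t,c,n,x["confidence"],"T=%.4f x=%.4f"%(T,P[0]))
            else:
                m=minimize_scalar(lambda T:sum((proj(c,side(T,n))-px)**2),bounds=(-.05,.45),method="bounded")
                print(t,c,n,x["confidence"],"T=%.4f err=%.1f"%(m.x,m.fun**.5))
    o=bot.get_obs(); print("now",o["t"],o["ee_pos"].round(4),o["wrist_force"].round(1))
E
python3 -m pendant '[{"xyz":[0,0,-1.5],"twist":0},{"xyz":[2.5,2.0,-1.5],"twist":0},{"xyz":[2.5,3.0,0],"twist":0},{"xyz":[2.4,3.1,1.8],"twist":0},{"xyz":[0,0,2.0],"twist":0}]'
python3 -c "
from tr import *
meas('side')"
```

```text
t: 4.28
ee_pos: [0.5343, -0.0921, 0.1012]
ee_rot: [179.8, -0.3, -0.0]
wrist_force: [0.2, -1.1, 0.2]
width: 0.0001
gripper_force: 0.0
4.2833 side seat 0.65 T=0.0487 err=0.3
now 4.3833 [ 0.5275 -0.0864  0.0972] [-0.2  0.3 -0.9]
```

```bash
python3 -m pendant '[{"xyz":[0,0,0],"twist":0},{"xyz":[0,0,0],"twist":0},{"xyz":[0,0,0],"twist":0}]'
python3 -c "
from tr import *
meas('side');meas('wrist',('bumper',))"
```

```text
t: 4.63
ee_pos: [0.5298, -0.0841, 0.1018]
ee_rot: [-180.0, -0.1, 0.4]
wrist_force: [0.0, -0.3, -0.2]
width: -0.0001
gripper_force: 0.0
4.6333 side seat 0.79 T=0.1073 err=0.3
now 4.7333 [ 0.5299 -0.0845  0.1019] [-0.6  0.2  0.4]
now 4.8333 [ 0.5298 -0.0848  0.1017] [-0.4  0.  -0. ]
```

```bash
python3 -c "
from tr import *
im=snapshot('wrist');cv2.imwrite('pics/w2.png',im[:,:,::-1])
print(bot.get_obs()['t'],tip_of('wrist','bumper'))
print(bot.get_obs()['t'],side(0,'bumper'))"
```

```text
4.8833 [{'position': [297.7, 55.9], 'confidence': 0.92}]
4.9333 [0.52995713 0.16309897 0.120149  ]
```

View pics/w2.png

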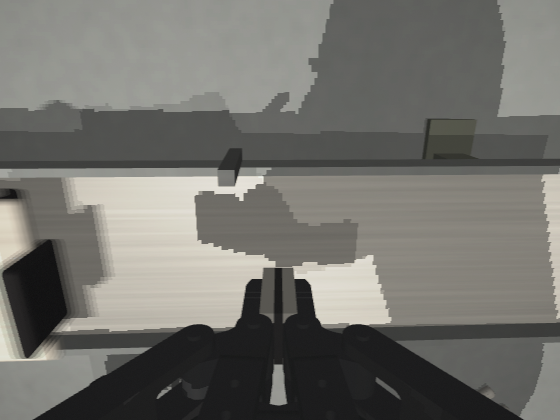

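The wrist view shows the trolley's black bumper face at the left, about (5–66, 240–355), and the fingers centred over the deck ahead of it.

```bash
python3 - <<'E'
from tr import *
o=bot.get_obs();i=camera_info("wrist");M=i["tool_from_camera"];f=210/np.tan(np.radians(i["fov_y"]/2))
Rw=R.from_euler("xyz",o["ee_rot"],degrees=True).as_matrix()
def pw(P):
    c=np.linalg.inv(M)@np.append(Rw.T@(P-o["ee_pos"]),1); return (f*c[1]/c[2]+i["cy"],f*c[0]/c[2]+i["cx"])
print(o["t"],o["ee_pos"],o["ee_rot"])
for T in(.13,.14,.145,.15,.155,.16):
    print(T,np.round(pw(side(T,"bumper")),0),[np.round(pw(side(T,"bumper")+np.array([dx,0,dz])),0).tolist() for dz in(-.016,.016) for dx in(-.02,.02)])
E
```

```text
4.9333 [ 0.52973641 -0.0849832   0.10139864] [ 1.79986431e+02 -4.40030285e-02  3.52338776e-01]
0.13 [295.  -5.] [[313.0, 31.0], [236.0, 11.0], [361.0, -22.0], [271.0, -52.0]]
0.14 [295.  20.] [[313.0, 52.0], [236.0, 34.0], [360.0, 4.0], [271.0, -24.0]]
0.145 [294.  32.] [[312.0, 63.0], [236.0, 46.0], [360.0, 17.0], [270.0, -9.0]]
0.15 [294.  44.] [[312.0, 73.0], [236.0, 57.0], [360.0, 29.0], [270.0, 5.0]]
0.155 [294.  56.] [[312.0, 84.0], [236.0, 69.0], [359.0, 42.0], [270.0, 19.0]]
0.16 [294.  68.] [[312.0, 94.0], [235.0, 80.0], [359.0, 55.0], [270.0, 33.0]]
```

```bash
python3 -m pendant '[{"xyz":[0,0,0],"twist":0},{"xyz":[0,0.5,0.02],"twist":0},{"xyz":[0,1.3,0.06],"twist":0},{"xyz":[0,2.0,0.09],"twist":0}]'
```

```text
t: 5.27
ee_pos: [0.53, -0.1228, 0.0993]
ee_rot: [-180.0, -0.0, 0.5]
wrist_force: [0.9, 0.3, 0.3]
width: 0.0001
gripper_force: 0.0
```

```bash
python3 -m pendant '[{"xyz":[0,2.1,0.09],"twist":0}]'
```

```text
t: 5.35
ee_pos: [0.5299, -0.1455, 0.0983]
ee_rot: [180.0, -0.0, 0.4]
wrist_force: [0.1, -0.2, 0.1]
width: -0.0002
gripper_force: 0.0
```

```bash
python3 -m pendant '[{"xyz":[0,2.0,0.09],"twist":0}]'
```

```text
t: 5.43
ee_pos: [0.5297, -0.1665, 0.0973]
ee_rot: [180.0, 0.0, 0.3]
wrist_force: [0.7, -0.4, -0.4]
width: -0.0002
gripper_force: 0.0
```

```bash
python3 -m pendant '[{"xyz":[0,1.7,0.07],"twist":0}]'
```

```text
t: 5.52
ee_pos: [0.5296, -0.1845, 0.0965]
ee_rot: [179.9, 0.0, 0.2]
wrist_force: [0.0, -0.8, -0.1]
width: -0.0
gripper_force: 0.0
```

Contact is showing (−0.8 N in y), so I'll brake smoothly.

```bash
python3 -m pendant '[{"xyz":[0,1.4,0.06],"twist":0},{"xyz":[0,1.1,0.05],"twist":0},{"xyz":[0,0.8,0.03],"twist":0},{"xyz":[0,0.5,0.02],"twist":0},{"xyz":[0,0.2,0.01],"twist":0},{"xyz":[0,0,0],"twist":0},{"xyz":[0,0,0],"twist":0}]'; python3 -c "
from tr import *
im=snapshot('side');cv2.imwrite('pics/s3.png',im[:,:,::-1])
meas('side')
meas('scene')"
```

```text
t: 6.1
ee_pos: [0.5305, -0.2203, 0.095]
ee_rot: [-180.0, 0.0, 0.4]
wrist_force: [0.6, -0.6, -0.5]
width: 0.0001
gripper_force: 0.1
6.15 side seat 0.73 T=0.3655 err=1.8
now 6.25 [ 0.5306 -0.2202  0.0951] [-0.9 -0.8  0.5]
6.25 scene seat 0.66 T=0.3700 err=0.6
now 6.35 [ 0.5306 -0.2205  0.0951] [ 0.3  0.4 -1.5]
```

View pics/s3.png

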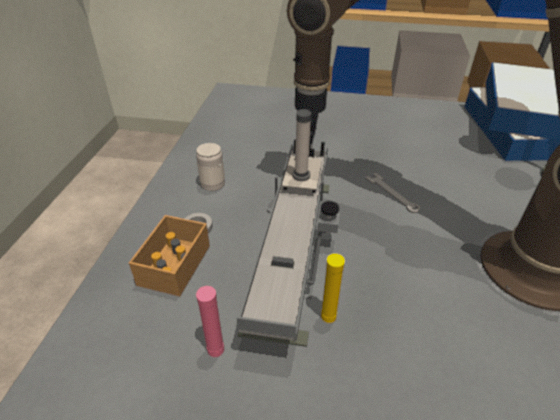

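The side view shows the cartridge upright on the trolley at about (303,170), stopped short of the end stops near T≈0.368. Next I'll ease it down.

```bash
python3 -m pendant '[{"xyz":[0,0.1,0],"twist":0},{"xyz":[0,0.2,0.01],"twist":0},{"xyz":[0,0.3,0.01],"twist":0},{"xyz":[0,0.3,0.01],"twist":0},{"xyz":[0,0.3,0.01],"twist":0},{"xyz":[0,0.3,0.01],"twist":0},{"xyz":[0,0.3,0.02],"twist":0},{"xyz":[0,0.3,0.02],"twist":0}]'
python3 -m pendant '[{"xyz":[0,0.3,0.01],"twist":0},{"xyz":[0,0.3,0.01],"twist":0},{"xyz":[0,0.3,0.01],"twist":0},{"xyz":[0,0.3,0.01],"twist":0},{"xyz":[0,0.3,0.01],"twist":0},{"xyz":[0,0.3,0.01],"twist":0},{"xyz":[0,0.3,0.02],"twist":0},{"xyz":[0,0.2,0.02],"twist":0}]'
python3 -m pendant '[{"xyz":[0,0.2,0.01],"twist":0},{"xyz":[0,0.2,0.01],"twist":0},{"xyz":[0,0.2,0.01],"twist":0},{"xyz":[0,0.2,0.01],"twist":0},{"xyz":[0,0.2,0.01],"twist":0},{"xyz":[0,0.2,0.01],"twist":0},{"xyz":[0,0.2,0.02],"twist":0},{"xyz":[0,0.2,0.02],"twist":0}]'
python3 -c "
from tr import *
meas('side')
meas('scene')"
```

```text
t: 7.02
ee_pos: [0.5304, -0.2426, 0.094]
ee_rot: [180.0, 0.0, 0.3]
wrist_force: [-0.4, -0.7, 0.6]
width: 0.0003
gripper_force: 0.0
t: 7.68
ee_pos: [0.5307, -0.2657, 0.0931]
ee_rot: [180.0, -0.0, 0.3]
wrist_force: [-0.5, -0.8, 0.2]
width: 0.0
gripper_force: 0.2
t: 8.35
ee_pos: [0.5308, -0.2813, 0.0921]
ee_rot: [180.0, -0.0, 0.3]
wrist_force: [-0.9, 0.8, -0.5]
width: 0.0001
gripper_force: 0.0
8.35 side seat 0.91 T=0.4278 err=3.2
now 8.45 [ 0.5306 -0.2816  0.092 ] [ 0.1 -0.6 -0.6]
8.45 scene seat 0.19 T=0.4500 err=98.4
now 8.55 [ 0.5307 -0.2811  0.0921] [ 0.3 -0.   0.7]
```

```bash
python3 -m pendant '[{"xyz":[0,0.2,0],"twist":0},{"xyz":[0,0.2,0],"twist":0},{"xyz":[0,0.3,0],"twist":0},{"xyz":[0,0.3,0],"twist":0},{"xyz":[0,0.4,0],"twist":0},{"xyz":[0,0.4,0],"twist":0},{"xyz":[0,0.4,0],"twist":0},{"xyz":[0,0.3,0],"twist":0}]'
python3 -m pendant '[{"xyz":[0,1,-1],"twist":0},{"xyz":[0,2,-2],"twist":0},{"xyz":[0,2,-2],"twist":0},{"xyz":[0,2,-2],"twist":0},{"xyz":[0,1,-1],"twist":0},{"xyz":[0,0,0],"twist":0},{"xyz":[0,0,0],"twist":0},{"xyz":[0,0,0],"twist":0}]'
python3 -c "
from tr import *
im=snapshot('scene');cv2.imwrite('pics/c4.png',cv2.resize(im[120:330,130:410,::-1],None,fx=2.8,fy=2.8))
im=snapshot('wrist');cv2.imwrite('pics/w4.png',im[:,:,::-1])
meas('side',('seat','bumper'));meas('wrist',('bumper','seat'))"
```

```text
t: 9.22
ee_pos: [0.5307, -0.3069, 0.0921]
ee_rot: [180.0, 0.0, 0.3]
wrist_force: [0.7, -0.6, 0.8]
width: 0.0003
gripper_force: 0.0
t: 9.88
ee_pos: [0.5311, -0.385, 0.1714]
ee_rot: [-179.9, 0.1, 0.4]
wrist_force: [-0.3, 0.2, -0.5]
width: 0.0001
gripper_force: 0.0
9.9833 side seat 0.74 T=0.4286 err=0.7
9.9833 side bumper 0.77 T=0.4122 err=2.9
now 10.1333 [ 0.5313 -0.3852  0.1714] [ 0.  -0.4 -0.5]
10.1333 wrist bumper 0.68 T=0.4182 x=0.5302
now 10.2833 [ 0.5314 -0.3857  0.1718] [-0.  -0.9  0. ]
```

View pics/c4.png

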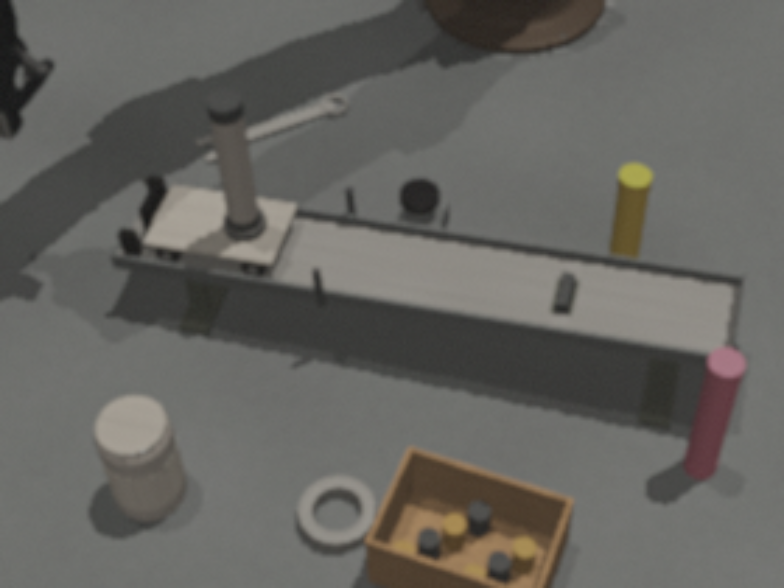

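View pics/w4.png

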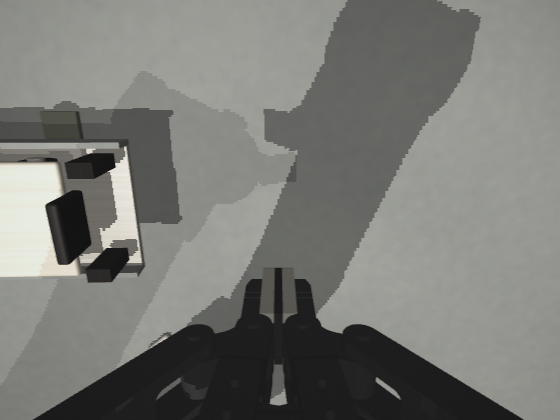

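The scene crop shows the cartridge upright in its seat at about (240,165), the trolley against the end stops, the knob down and the bystanders in place. In the wrist view the bumper at (70,228) sits between the stops, giving T≈0.418, and the gripper is clear. I'm handing it in.

```bash
python3 -c "
from station import bot
print(bot.sign_off())"
```

```text
the job is handed in; nothing more can be done
None
```

The job is handed in, but sign-off returned no verdict: the trolley was released, rolled past the halfway posts, was caught and braked at about 0.368 m, then eased to about 0.418 m by camera (end stops at 0.420 m), with the cartridge upright, the knob down and the gripper clear.

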